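# Test the blank case's lid, then load and shut it

### The job

Test the friction hinge of the blank case: lift its lid about half way, let go of it, and see for two seconds that it holds there by itself, then swing it fully open and let go. Lay every milling blank on the desk in the bay whose floor has its colour, blue with blue and pink with pink, and finally shut the lid fully without slamming it. Leave the other things on the desk where they are.

Things in the scene. Friction and masses are not known exactly. Their poses are not given: they have to be found in the camera images.
- case: shallow grey plastic case that stands fixed on the desk, 124 (x, depth) x 222 (y, width) x 34 mm high to its rim without the lid, walls and floor 4 mm. Origin: centre of its underside; x points from its front edge to its hinged rear edge, y to its left, z up. A divider makes two bays: the left (+y) one with a blue floor, the right (-y) one with a pink floor. Each bay is 116 mm (x) by 105 mm (y) inside and 30 mm deep. The lid rests on the rim
- lid (a joint): angle of the case's clear, grey-framed lid, rad: 0 shut, about 2.0 fully open against its stop, where it leans back past upright. It may start shut or slightly ajar. The lid is 124 mm x 222 mm x 5 mm thick and hinged along the rear rim on a friction hinge (about 0.3 N m, so 2 to 3 N at the tab moves it); the front rises as the angle grows
- lid_hinge (a point): middle of the lid's hinge line, at the top of the case's rear edge (36.5 mm above the desk); the hinge line runs along the case's y
- lid_tab (a point): grip point of the black tab that sticks out from the middle of the lid's front edge; it moves with the lid, 152 mm from the hinge line. The tab is 20 mm wide (along the case's y) and 8 mm thick, and stands out 46 mm from the lid's edge; this point is 28 mm from the lid's edge and in the middle of its width and thickness. Gripped across its width, the tab can pivot between the fingers as the lid swings
- bay_blue (a point): centre of the blue floor of the case's left bay, on the floor surface (5 mm above the desk); axes as the case
- bay_pink (a point): centre of the pink floor of the case's right bay, on the floor surface (5 mm above the desk); axes as the case
- blue1 (a point): centre (half-way up) of a blue (wax) milling blank, a plain loose flat disc 36 mm across and 7 mm thick, 20 g, that starts flat on the desk (centre 3.5 mm above it); may be absent
- blank_blue1: the same blue (wax) blank; origin at the centre of its underside
- blue2 (a point): centre (half-way up) of a blue (wax) milling blank, a plain loose flat disc 36 mm across and 7 mm thick, 20 g, that starts flat on the desk (centre 3.5 mm above it); may be absent
- blank_blue2: the same blue (wax) blank; origin at the centre of its underside
- blue3 (a point): centre (half-way up) of a blue (wax) milling blank, a plain loose flat disc 36 mm across and 7 mm thick, 20 g, that starts flat on the desk (centre 3.5 mm above it); may be absent
- blank_blue3: the same blue (wax) blank; origin at the centre of its underside
- pink1 (a point): centre (half-way up) of a pink (resin) milling blank, a plain loose flat disc 36 mm across and 7 mm thick, 20 g, that starts flat on the desk (centre 3.5 mm above it); may be absent
- blank_pink1: the same pink (resin) blank; origin at the centre of its underside
- pink2 (a point): centre (half-way up) of a pink (resin) milling blank, a plain loose flat disc 36 mm across and 7 mm thick, 20 g, that starts flat on the desk (centre 3.5 mm above it); may be absent
- blank_pink2: the same pink (resin) blank; origin at the centre of its underside
- furnace: fixed white ceramic furnace between the case and the blanks, in the way of a straight carry: its base reaches 142 to 150 mm either way along x and 164 mm either way along y from this origin and is 134 mm high; on it stands a round grey head, about 310 mm high in all, set back 25 mm or more from the base's front edge. Origin: centre of its underside; its sides run along world x and y; it never moves
- cast_model: cream plaster dental arch, 44 x 67 x 26 mm, stands loose on the desk, not part of the job; origin at the centre of its underside
- bridge: small row of porcelain teeth on a pink base, 17 x 40 x 14 mm, stands loose on the desk, not part of the job; origin at the centre of its underside
- jar: violet lidded jar, 45 mm across, 51 mm high, stands loose on the desk, not part of the job; origin at the centre of its underside
- pot: clear plastic pot, 33 mm across, 32 mm high, stands loose on the desk, not part of the job; origin at the centre of its underside
- specs: red spectacles, 41 x 143 x 14 mm, stands loose on the desk, not part of the job; origin at the centre of its underside

How it is judged:
On the way, in this order (a step that is already met when the one before it is completed fails the run):
1. the lid, lifted about half way (0.5 to 1.45 rad) and let go, holds its angle untouched for 1 s (value of joint lid between 0.5 and 1.45 rad and velocity of joint lid between -0.05 and 0.05 rad/s and contact force between each of the fingers, the arm and case below 0.1 N), for 1 s.
2. the lid stands fully open (over 1.7 rad), let go (value of joint lid above 1.7 rad and velocity of joint lid between -0.05 and 0.05 rad/s and contact force between each of the fingers, the arm and case below 0.1 N), for 0.2 s.
At the end, for the whole second after the job is handed in: every blank that is present lies at rest in the bay of its own colour (its centre within 50 mm of the bay's centre along each of the case's axes and less than 28 mm above the bay's floor), and the lid is shut to within 0.08 rad (value of joint lid below 0.08 rad and x of blue1 in the frame of bay_blue between -0.05 and 0.05 m and y of blue1 in the frame of bay_blue between -0.05 and 0.05 m and z of blue1 in the frame of bay_blue between -0.004 and 0.028 m and linear speed of each of blank_blue1, blank_blue2, blank_blue3, blank_pink1, blank_pink2 below 0.03 m/s and x of blue2 in the frame of bay_blue between -0.05 and 0.05 m and y of blue2 in the frame of bay_blue between -0.05 and 0.05 m and z of blue2 in the frame of bay_blue between -0.004 and 0.028 m and x of blue3 in the frame of bay_blue between -0.05 and 0.05 m and y of blue3 in the frame of bay_blue between -0.05 and 0.05 m and z of blue3 in the frame of bay_blue between -0.004 and 0.028 m and x of pink1 in the frame of bay_pink between -0.05 and 0.05 m and y of pink1 in the frame of bay_pink between -0.05 and 0.05 m and z of pink1 in the frame of bay_pink between -0.004 and 0.028 m and x of pink2 in the frame of bay_pink between -0.05 and 0.05 m and y of pink2 in the frame of bay_pink between -0.05 and 0.05 m and z of pink2 in the frame of bay_pink between -0.004 and 0.028 m); the robot touches nothing.
It fails at once if the lid is slammed (closes faster than 2.5 rad/s) (velocity of joint lid below -2.5 rad/s).
It fails at once if a thing that is not part of the job (cast, teeth, jar, pot, spectacles) is pushed over 4 cm from its place (distance of any of cast_model, bridge, jar, pot, specs from where it was at the start of the episode above 0.04 m).
Of blank_blue1, blank_blue2, blank_blue3, blank_pink1, blank_pink2 only 3 to 4 are there at a start; the rules pass over those that are not, and their reading is None.
At some moment in a run one of blank_blue1, blank_blue2, blank_blue3, blank_pink1, blank_pink2 may be knocked a few centimetres aside while the robot is not near it.
It also fails if it takes over 210 s, if anything falls off the work surface, if the arm or the gripper's body presses on something with over 40 N, if the wrist force passes 120 N, or if a joint passes its speed limit or range.

### The arm

A 7-joint arm with a two-finger parallel gripper is mounted at the origin on a cart in front of the work surface, level with it; the furniture and walls round the work are solid. World frame = base frame: x ahead of the robot, y to its left, z up, the work surface at z = 0. Lengths are in m, angles in rad, forces in N, time in s.
With the tool pointing down it reaches from about 0.425 to 0.825 m from the base axis. Payload 3.6 kg.
Tool frame: the origin (TCP) lies on the centre line of the jaws, within the pads' length; the fingertips stand 14 mm ahead of it and the grasp point (between the pads) lies 5 mm behind it; z points along the fingers, y is the line along which they close (so a half turn about z gives the same grasp; the last joint's range is limited). The gripper opens to 93 mm and grips with 3 to 60 N. Pads are 15 mm wide; open, the fingers measure 128 mm over their backs; the gripper's body (75 mm by 188 mm) begins 65 mm behind the grasp point.
Start: joints at [-1.355, 0.615, -0.013, 1.423, 0.008, 1.103, -0.04], TCP at [0.156, 0.631, 0.197] pointing down, gripper open.
Joint ranges: [-3.12, 3.12], [-0.3, 2.06], [-1.34, 1.32], [0.26, 2.42], [-1.36, 4.5], [0.01, 1.98], [-2.84, 2.84]. Speed limits (rad/s): [2.79, 2.79, 3.14, 3.14, 3.14, 3.14, 3.14].

### API

Orientations are given as a rotation vector (axis times angle).
In Python, from plant import r gives the robot as it stands. The module is installed in compiled form; this text tells all that it offers.
- The arm moves only by the shell command python3 -m pendant 'ROWS' [OPENING] [FORCE]. ROWS is JSON, a list that holds one entry, the list of rows, each a list of 4 numbers: the shift along the tool's x, y, z scaled (see below), then the turn about the tool's z scaled (see below). In form: [[[dx, dy, dz, turn], ...]]. A call has 1 to 20 rows; each row shifts and turns the commanded pose from where the row before left it, along the tool's axes as they then stand; what a row does not reach is not made up. The controller multiplies each number of a shift by 0.02 m and each number of a turn by 0.12 rad. A row lasts 1/12 s, in which the tool goes at most 41.7 mm and 7.16 degrees, less where a joint would pass 70% of its speed; a pose out of reach is approached as far as the arm can. A call with a number of a shift or a turn outside -1 to 1 is refused whole. A call with a gripper value outside its range is refused whole. OPENING is the gripper's target within -1 to 1 (shut at 1, half-way at 0, fully open at -1), set as the call begins (- or left out, the last holds). The fingers move at their own pace and stop on an object; FORCE is the grip in N (left out, the last holds). Time passes only in rows, so rows that do not move let the fingers close. It gives the time, the measured TCP pose, the force, the opening and the grip force at its end, in the units of the state.
- r.observe(): the state, without advancing time (a new reading comes with each control period).
- r.snapshot(name): name is "scene" or "side" or "wrist"; returns a dict with "img" (480x640x3 uint8, red, green, blue), "fx", "fy", "cx", "cy" (pixels), "R" (3x3) and "t" (3): a world point X has camera coordinates R X + t. Camera axes: x right, y down, z forward; pixel columns grow to the right and rows downward; lengths in m; the calibration is good to about 2 mm. The wrist camera is an equidistant fisheye: a pixel r from the principal point sees the ray r / f radians off the axis. A picture is of the moment at which its call begins. There is no depth.
- r.finish_job(): hands the job in; it is judged then, once.
The state is a dict: "clock": time; "qpos": joint angles; "qvel": joint speeds; "joint_torque": joint torques, N m; "ee_pos": TCP position; "tool_rot": TCP orientation; "ft_force": force on the tool from outside, world axes, zero at the start; "wrist_torque": the same for the moment, N m; "gripper_width": finger opening in m; "finger_force": force on a finger pad.
Only numpy, scipy, OpenCV 4.12 (cv2) and the standard library are available. Lean on these libraries where they do the work, as an engineer would, in place of code of your own. Each camera call takes 0.05 s, during which the arm holds its last target. There are 200 camera calls.

## Working session

There is one attempt and no reset: what is moved stays moved. The work goes in short steps, Python scripts to look and compute and a shell command to move; the robot and the scene stay as the last step left them, time stands still between calls to the robot, and variables do not carry over. Pictures are saved under pics/ and viewed, at most 16 in all, crops included, and the job is handed in when it is done.

```bash
mkdir -p pics
cat > h.py <<'E'
import numpy as np,cv2
from plant import r
from scipy.spatial.transform import Rotation as Ro
def snap(n,f):
    s=r.snapshot(n); cv2.imwrite('pics/'+f,s['img'][:,:,::-1]); np.savez('pics/'+f[:-4]+'.npz',**s); return s
def load(f): return np.load('pics/'+f+'.npz')
def back(s,u,v,z,fish=False):
    x=(u-s['cx'])/s['fx'];y=(v-s['cy'])/s['fy']
    if fish:
        th=np.hypot(x,y); k=np.sin(th)/max(th,1e-9); d=np.array([x*k,y*k,np.cos(th)])
    else: d=np.array([x,y,1.])
    R=s['R'];c=-R.T@s['t'];d=R.T@d
    return c+d*(z-c[2])/d[2]
def proj(s,X):
    p=s['R']@np.array(X)+s['t'];return s['fx']*p[0]/p[2]+s['cx'],s['fy']*p[1]/p[2]+s['cy']
def st():
    o=r.observe();M=Ro.from_rotvec(o['tool_rot']).as_matrix()
    print(o['clock'],np.round(o['ee_pos'],4),'\n',np.round(M,3),np.round(o['gripper_width'],4),np.round(o['ft_force'],1));return o,M
E
python3 - <<'E'
from h import *
for n in('scene','side','wrist'):
    s=snap(n,n+'0.png');print(n,s['fx'],s['cx'],s['cy'],np.round(-s['R'].T@s['t'],3),np.round(s['R'],2).tolist())
st()
E
```

```text
scene 546.5255342267097 334.49515651584835 244.58362755769446 [ 0.461 -0.841  1.537] [[0.99, -0.12, -0.01], [-0.11, -0.83, -0.54], [0.05, 0.54, -0.84]]
side 534.9877841920576 318.50803350968266 246.64251956169167 [0.309 1.05  1.015] [[-0.97, -0.24, -0.02], [-0.15, 0.68, -0.71], [0.18, -0.69, -0.7]]
wrist 371.64829954431775 318.6644736282272 238.5879645524791 [0.083 0.649 0.382] [[0.24, 0.97, -0.0], [0.94, -0.23, 0.27], [0.26, -0.07, -0.96]]
0.15 [0.1555 0.6305 0.1962] 
 [[-0.971  0.239 -0.   ]
 [ 0.239  0.971 -0.002]
 [ 0.    -0.002 -1.   ]] 0.0931 [-0.  -0.1  0.6]
```

View pics/scene0.png

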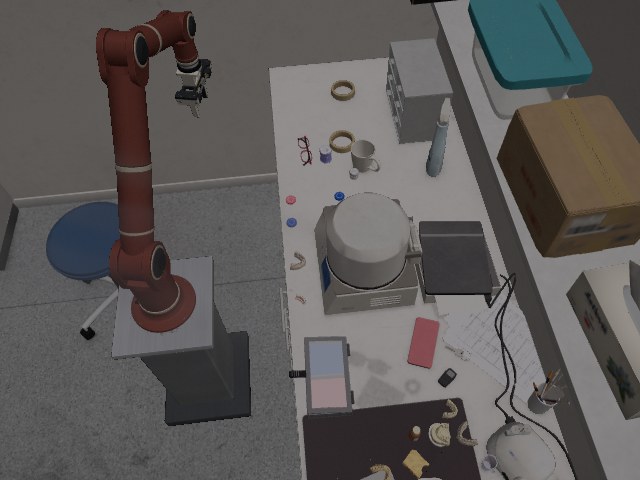

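View pics/side0.png

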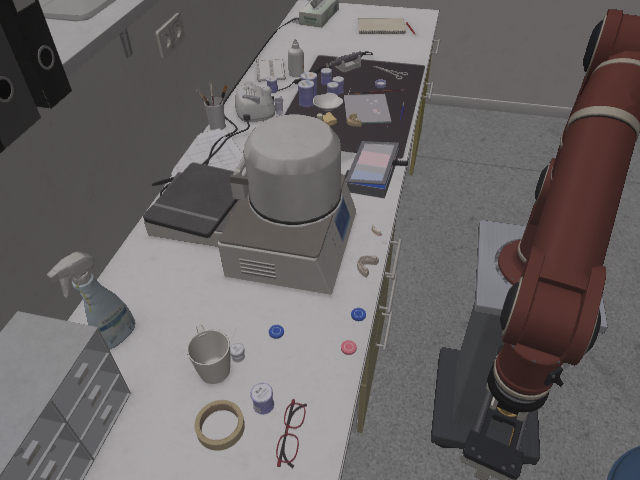

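View pics/wrist0.png

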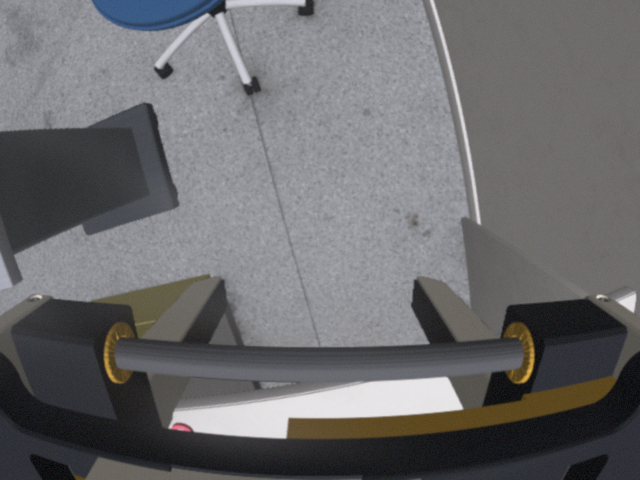

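The scene view shows the case at about (328,375) with its tab at (297,374) towards the robot. The blanks are pink at (291,200) and blue at (291,222) and (339,196); the side view shows the same three. I'll segment colours and magnify the case.

Run:
```python
from h import *
for n in('scene0','side0'):
    s=load(n);h=cv2.cvtColor(s['img'],cv2.COLOR_RGB2HSV)
    for c,lo,hi in(('blue',(100,120,60),(125,255,255)),('pink',(165,70,120),(180,255,255)),('pink2',(0,70,120),(6,255,255))):
        m=cv2.inRange(h,lo,hi);k,l,q,ce=cv2.connectedComponentsWithStats(m)
        for i in range(1,k):
            if 12<q[i,4]<600:
                p=back(s,*ce[i],0.005)
                if .3<p[0]<1 and abs(p[1])<1: print(n,c,np.round(ce[i]),q[i,2:],np.round(p,3))
s=load('scene0')
for nm,u,v,z in(('cast',298,261,.013),('bridge',300,299,.007),('furnFL',323,303,0.0)):print(nm,np.round(back(s,u,v,z),3))
a=s['img'][325:425,280:380,::-1];b=load('side0')['img'][130:205,330:430,::-1]
im=np.vstack([cv2.resize(a,None,fx=3.8,fy=3.8,interpolation=2)]);im2=cv2.resize(b,None,fx=4,fy=4,interpolation=2)
o=np.zeros((400,800,3),np.uint8);o[:380,:380]=im;o[:300,390:790]=im2;cv2.imwrite('pics/z.png',o)
```

```text
scene0 blue [339. 196.] [ 9  9 64] [0.598 0.351 0.005]
scene0 blue [291. 222.] [ 9  6 30] [0.42  0.257 0.005]
scene0 pink [290. 199.] [10  7 59] [0.425 0.358 0.005]
side0 blue [373. 185.] [32  6 66] [ 0.472 -0.242  0.005]
side0 blue [358. 314.] [ 15  13 118] [0.423 0.257 0.005]
side0 blue [276. 331.] [ 15  13 115] [0.6   0.349 0.005]
side0 pink [348. 347.] [ 16  14 150] [0.427 0.353 0.005]
cast [0.431 0.095 0.013]
bridge [ 0.426 -0.042  0.007]
furnFL [ 0.496 -0.061  0.   ]
```

View pics/z.png

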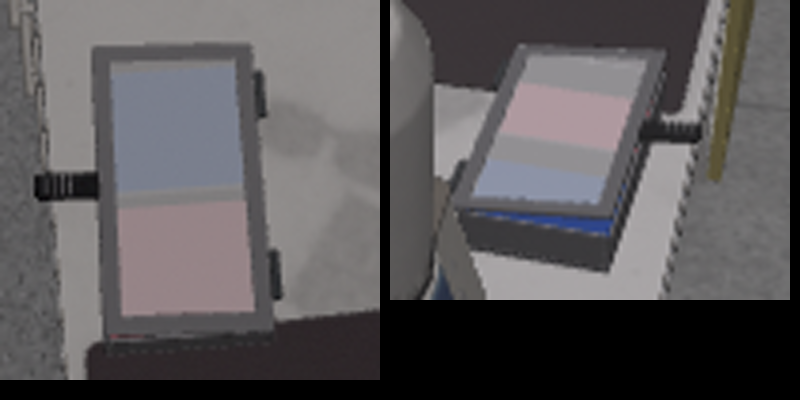

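Run:
```python
from h import *
from scipy.optimize import least_squares
A,B=load('scene0'),load('side0')
def P(q,d,y,h):
    x0,y0,w,a=q;x=.062-d*np.cos(a)-h*np.sin(a);z=.0365+d*np.sin(a)+h*np.cos(a)-0.0
    return [x0+x*np.cos(w)-y*np.sin(w),y0+x*np.sin(w)+y*np.cos(w),z]
def C(q,x,y,z):
    x0,y0,w,a=q;return [x0+x*np.cos(w)-y*np.sin(w),y0+x*np.sin(w)+y*np.cos(w),z]
t=.0025
ob=[(A,.124,.111,t,304.5,337.4),(A,0,.111,t,345.8,337.4),(A,0,-.111,t,351.6,411.8),(A,.124,-.111,t,307.9,413.2),(A,.17,0,0,289.5,374),
(B,0,-.111,t,362.5,141.3),(B,.124,-.111,t,398.8,143),(B,.124,.111,t,386.8,183.8),(B,0,.111,t,347,181.3),(B,.17,0,0,407.5,162.8)]
def f(q):
    e=[]
    for s,d,y,h,u,v in ob: e+=list(np.array(proj(s,P(q,d,y,h)))-(u,v))
    e+=list(np.array(proj(B,C(q,-.062,.111,0)))-(384.3,197.5));return e
o=least_squares(f,[.5,-.3,0,.1],loss='soft_l1');print(o.x,np.round(o.fun,1))
print('tab',P(o.x,.152,0,0))
```

```text
[ 0.48369417 -0.30616471 -0.04882081  0.13502181] [-0.6 -0.3  0.1 -1.   0.9  0.2 -0.8  0.4 -0.3  0.5 -0.7 -0.4  0.9 -0.9
 -1.  -0.2 -2.4  0.   0.5  0.3  0.4  1. ]
tab [np.float64(0.3951832038852988), np.float64(-0.30184009169831844), np.float64(0.05696101224041572)]
```

The fit is good to about 1 px: case at (0.484,-0.306), yaw -0.05, lid ajar by about 0.13 rad, tab at (0.395,-0.302,0.057). Now I'll move round the front of the furnace to the tab, taking wrist pictures over the blanks on the way.

```bash
python3 -m pendant '[[[0,0,-0.5,-0.8],[0,0,-0.5,-0.8],[-0.94,-0.77,-0.15,0],[-0.94,-0.77,-0.15,0],[-0.94,-0.77,-0.15,0],[-0.94,-0.77,-0.15,0],[-0.94,-0.77,-0.15,0],[-0.94,-0.77,-0.15,0],[-0.94,-0.77,0,0],[-0.94,-0.77,0,0],[0,0,0,0],[0,0,0,0]]]' -1 >/dev/null
python3 -c "
from h import *
st();snap('wrist','w1.png')"
python3 -m pendant '[[[-0.5,-0.98,0,0],[-0.5,-0.98,0,0],[-0.5,-0.98,0,0],[-0.5,-0.98,0,0],[-0.5,-0.98,0,0],[-0.5,-0.98,0,0],[-0.5,-0.98,0,0],[-0.5,-0.98,0,0],[-0.5,-0.98,0,0],[-0.5,-0.98,0,0],[-0.5,-0.98,0,0],[-0.5,-0.98,0,0],[-0.5,-0.98,0,0],[-0.5,-0.98,0,0],[0,0,0,0],[0,0,0,0]]]'
python3 -c "
from h import *
st()"
```

```text
1.15 [0.3011 0.4993 0.2349] 
 [[-0.999  0.054  0.   ]
 [ 0.054  0.999 -0.001]
 [-0.    -0.001 -1.   ]] 0.0929 [-0.4  0.8  0.1]
clock: 2.53
ee_pos: [0.4256, 0.2203, 0.235]
tool_rot: [-0.078, -3.14, -0.001]
ft_force: [-0.2, -0.3, 0.4]
gripper_width: 0.0929
finger_force: 0.0
2.5333 [0.4256 0.2203 0.235 ] 
 [[-0.999  0.05  -0.   ]
 [ 0.05   0.999  0.001]
 [ 0.     0.001 -1.   ]] 0.0929 [-0.2 -0.3  0.4]
```

View pics/w1.png

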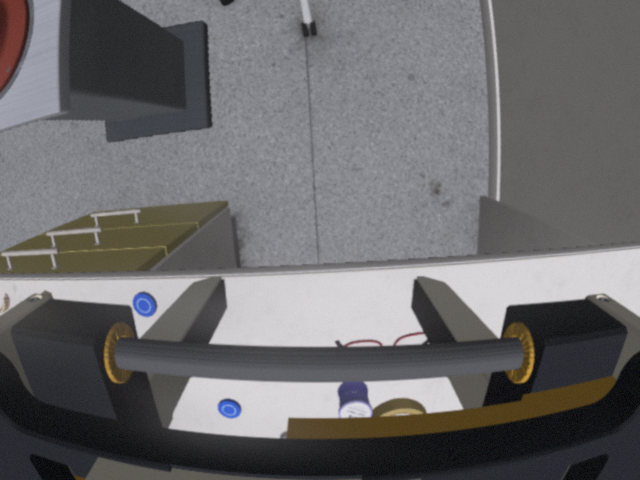

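The wrist view shows blue blanks at (145,303) and (229,408); the fingers hide the pink one. Carrying on to the tab.

```bash
python3 -m pendant '[[[-0.06,-0.94,0,0],[-0.06,-0.94,0,0],[-0.06,-0.94,0,0],[-0.06,-0.94,0,0],[-0.06,-0.94,0,0],[-0.06,-0.94,0,0],[-0.06,-0.94,0,0],[-0.06,-0.94,0,0],[-0.06,-0.94,0,0],[-0.06,-0.94,0,0],[-0.06,-0.94,0,0],[-0.06,-0.94,0,0],[-0.06,-0.94,0,0],[-0.06,-0.94,0,0],[-0.06,-0.94,0,0],[-0.06,-0.94,0,0],[-0.06,-0.94,0,0],[0,0,0,0]]]' >/dev/null; python3 -m pendant '[[[0.11,-0.93,0.4,0],[0.11,-0.93,0.4,0],[0.11,-0.93,0.4,0],[0.11,-0.93,0.4,0],[0.11,-0.93,0.4,0],[0.11,-0.93,0.4,0],[0.11,-0.93,0.4,0],[0.11,-0.93,0.4,0],[0.11,-0.93,0.4,0],[0.11,-0.93,0.4,0],[0.11,-0.93,0.4,0],[0,0,0,0],[0,0,0,0]]]'
python3 -c "
from h import *
st();snap('wrist','w2.png')"
```

```text
clock: 5.12
ee_pos: [0.3971, -0.302, 0.1465]
tool_rot: [-0.076, -3.14, -0.003]
ft_force: [0.2, 0.5, 0.8]
gripper_width: 0.0929
finger_force: 0.0
5.1167 [ 0.3971 -0.302   0.1465] 
 [[-0.999  0.048 -0.   ]
 [ 0.048  0.999  0.002]
 [ 0.     0.002 -1.   ]] 0.0929 [0.2 0.5 0.8]
```

View pics/w2.png

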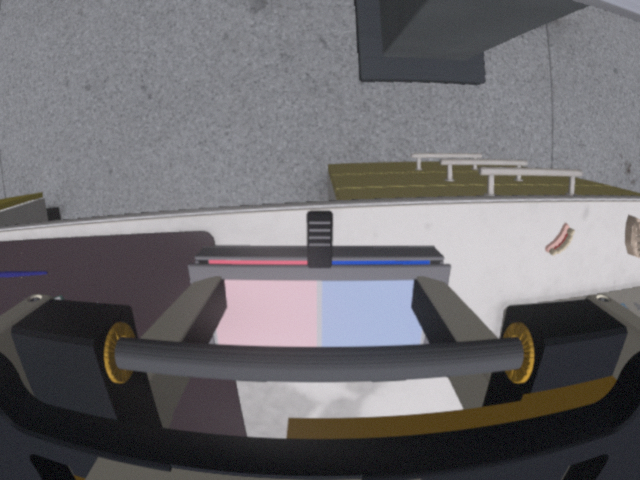

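The tab sits at (319,240), between the fingers. I'll check it against the fit, which puts it at (0.395,-0.302).

```bash
python3 -c "
from h import *
s=load('w2')
for u,v in((319,212),(319,240),(319,266),(189,275),(449,275)):print(u,v,np.round(back(s,u,v,.055,True),4))
print(np.round(-s['R'].T@s['t'],3))"
```

```text
319 212 [ 0.3789 -0.3004  0.055 ]
319 240 [ 0.4011 -0.3014  0.055 ]
319 266 [ 0.4225 -0.3025  0.055 ]
189 275 [ 0.4261 -0.4113  0.055 ]
449 275 [ 0.4369 -0.1942  0.055 ]
[ 0.323 -0.299  0.333]
```

Matches. Descend, grip, swing to about 1.0 rad, release, lift clear, wait over 2 s.

```bash
python3 -m pendant '[[[0.1,0,0.95,0],[0,0,0.95,0],[0,0,0.95,0],[0,0,0.95,0],[0,0,0.92,0],[0,0,0,0],[0,0,0,0]]]' >/dev/null; python3 -m pendant '[[[0,0,0,0],[0,0,0,0],[0,0,0,0],[0,0,0,0],[0,0,0,0],[0,0,0,0],[0,0,0,0],[0,0,0,0],[0,0,0,0],[0,0,0,0]]]' 1 15
python3 -m pendant '[[[-0.08,0,-0.47,0],[-0.1,0,-0.46,0],[-0.13,0,-0.45,0],[-0.17,0,-0.45,0],[-0.19,0,-0.43,0],[-0.22,0,-0.42,0],[-0.25,0,-0.4,0],[-0.27,0,-0.39,0],[-0.29,0,-0.37,0],[-0.32,0,-0.36,0],[-0.34,0,-0.33,0],[-0.36,0,-0.31,0],[-0.38,0,-0.29,0],[-0.39,0,-0.27,0],[0,0,0,0],[0,0,0,0],[0,0,0,0]]]'
```

```text
clock: 6.58
ee_pos: [0.3939, -0.3038, 0.0526]
tool_rot: [-0.078, -3.14, -0.0]
ft_force: [-0.4, -0.4, 0.1]
gripper_width: 0.0306
finger_force: 0.0
clock: 8.0
ee_pos: [0.4631, -0.3071, 0.1603]
tool_rot: [-0.078, -3.139, -0.001]
ft_force: [-0.7, 0.0, 0.2]
gripper_width: 0.0007
finger_force: 0.0
```

The fingers had not finished closing before the lift. I'll reopen and go back over the tab.

```bash
python3 -m pendant '[[[0.85,0,0.2,0],[0.85,0,0.2,0],[0.85,0,0.2,0],[0.85,0,0.1,0],[0,0,0,0],[0,0,0,0],[0,0,0,0],[0,0,0,0],[0,0,0,0],[0,0,0,0],[0,0,0,0],[0,0,0,0],[0,0,0,0],[0,0,0,0]]]' -0.3
python3 -c "
from h import *
st();s=snap('wrist','w3.png');cv2.imwrite('pics/w3c.png',s['img'][150:400,150:500,::-1])"
```

```text
clock: 9.17
ee_pos: [0.3959, -0.3038, 0.1467]
tool_rot: [-0.078, -3.141, 0.0]
ft_force: [0.5, 0.5, 0.5]
gripper_width: 0.0607
finger_force: 0.0
9.1667 [ 0.3959 -0.3038  0.1467] 
 [[-0.999  0.05  -0.   ]
 [ 0.05   0.999 -0.   ]
 [ 0.    -0.    -1.   ]] 0.0607 [0.5 0.5 0.5]
```

View pics/w3c.png

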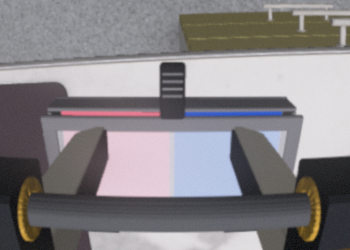

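The lid is unchanged (tab tip at row 212, lid edge at row 266). Descend and grip again, with time to close.

```bash
python3 -m pendant '[[[0,0.05,0.95,0],[0,0,0.95,0],[0,0,0.95,0],[0,0,0.95,0],[0,0,0.92,0],[0,0,0,0],[0,0,0,0]]]' >/dev/null; python3 -m pendant '[[[0,0,0,0],[0,0,0,0],[0,0,0,0],[0,0,0,0],[0,0,0,0],[0,0,0,0],[0,0,0,0],[0,0,0,0],[0,0,0,0],[0,0,0,0],[0,0,0,0],[0,0,0,0],[0,0,0,0],[0,0,0,0]]]' 1 15
```

```text
clock: 10.97
ee_pos: [0.3959, -0.3029, 0.0523]
tool_rot: [-0.078, -3.141, 0.0]
ft_force: [0.1, 0.2, -0.0]
gripper_width: 0.0006
finger_force: 0.0
```

Closed on nothing, so something is off in height or position; look.

```bash
python3 -c "
from h import *
s=snap('side','s4.png');w=snap('wrist','w4.png');q=snap('scene','c4.png')
a=cv2.resize(s['img'][110:210,330:430,::-1],(400,400),interpolation=2);b=cv2.resize(w['img'][150:400,170:470,::-1],(400,333));c=cv2.resize(q['img'][320:420,260:360,::-1],(400,400),interpolation=2)
o=np.zeros((600,800,3),np.uint8);o[:400,:400]=a;o[:400,400:]=c;o[400:,:400]=b[:200];cv2.imwrite('pics/z4.png',o)"
```

```text
(no output)
```

View pics/z4.png

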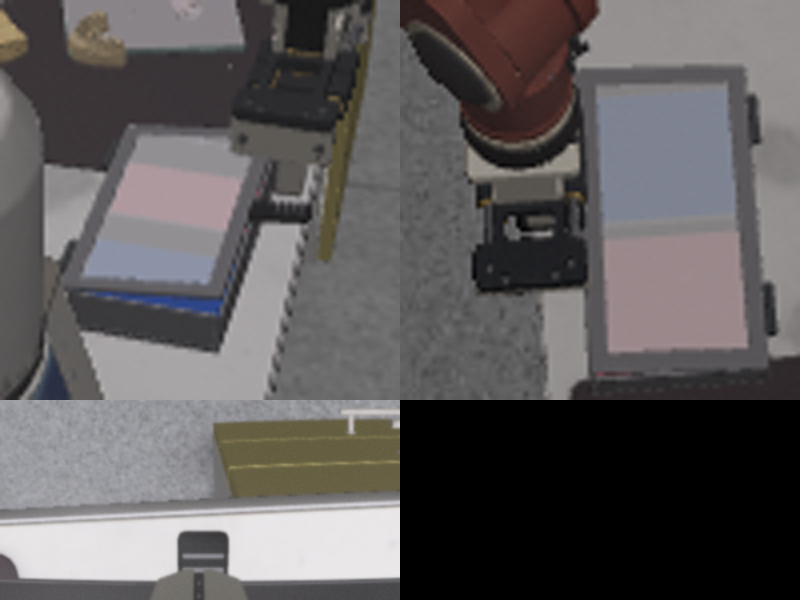

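```bash
python3 -c "
from h import *
from scipy.spatial.transform import Rotation as Ro
for f,v in(('w2',212),('w2',266),('w3',212),('w3',266),('w4',247.5),('w4',279)):
    s=load(f);c=-s['R'].T@s['t']
    print(f,v,np.round(c,4),[(round(back(s,319,v,z,True)[0],4)) for z in(.035,.045,.055,.065)])
w=load('w4')['img'];b=cv2.resize(w[220:340,230:410,::-1],(720,480),interpolation=2);cv2.imwrite('pics/w4c.png',b)
w3=load('w3')['img'];h=w3[200:275,323].mean(1).astype(int);print(h.tolist());print(w[220:300,319].mean(1).astype(int).tolist())
"
```

```text
w2 212 [ 0.3227 -0.2986  0.3329] [np.float64(0.383), np.float64(0.381), np.float64(0.3789), np.float64(0.3769)]
w2 266 [ 0.3227 -0.2986  0.3329] [np.float64(0.4297), np.float64(0.4261), np.float64(0.4225), np.float64(0.4189)]
w3 212 [ 0.3213 -0.3     0.333 ] [np.float64(0.3817), np.float64(0.3797), np.float64(0.3777), np.float64(0.3757)]
w3 266 [ 0.3213 -0.3     0.333 ] [np.float64(0.4285), np.float64(0.4249), np.float64(0.4213), np.float64(0.4177)]
w4 247.5 [ 0.3213 -0.299   0.2386] [np.float64(0.3833), np.float64(0.3802), np.float64(0.3772), np.float64(0.3741)]
w4 279 [ 0.3213 -0.299   0.2386] [np.float64(0.4027), np.float64(0.3987), np.float64(0.3947), np.float64(0.3907)]
[126, 128, 111, 107, 110, 129, 170, 193, 181, 161, 182, 176, 108, 52, 48, 54, 51, 49, 56, 55, 53, 62, 77, 106, 121, 97, 65, 55, 57, 69, 104, 120, 112, 83, 62, 61, 68, 86, 126, 133, 96, 69, 57, 65, 86, 111, 123, 106, 77, 64, 66, 62, 66, 67, 67, 69, 68, 71, 69, 69, 71, 66, 67, 68, 68, 67, 69, 73, 79, 111, 133, 140, 140, 138, 140]
[148, 149, 151, 137, 115, 105, 110, 115, 121, 124, 130, 141, 178, 206, 204, 177, 158, 184, 217, 224, 226, 226, 226, 226, 227, 226, 223, 201, 141, 80, 64, 63, 63, 70, 69, 68, 70, 71, 71, 74, 75, 71, 74, 73, 82, 112, 135, 145, 127, 92, 76, 73, 74, 73, 77, 97, 129, 148, 138, 107, 72, 63, 63, 61, 63, 67, 82, 89, 83, 68, 65, 61, 64, 60, 66, 72, 84, 89, 79, 67]
```

View pics/w4c.png

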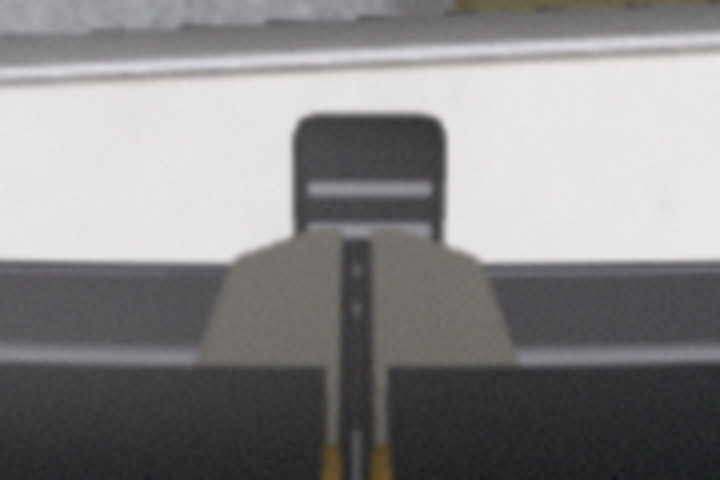

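The closed fingers sit above the tab: their tips look higher than the nominal figure. Open, go 20 mm lower, close again.

```bash
python3 -m pendant '[[[0,0,0,0],[0,0,0,0],[0,0,0,0],[0,0,0,0],[0,0,0,0],[0,0,0,0],[0,0,0,0],[0,0,0,0],[0,0,0,0],[0,0,0.25,0],[0,0,0.25,0],[0,0,0.25,0],[0,0,0.25,0],[0,0,0,0]]]' 0; python3 -m pendant '[[[0,0,0,0],[0,0,0,0],[0,0,0,0],[0,0,0,0],[0,0,0,0],[0,0,0,0],[0,0,0,0],[0,0,0,0],[0,0,0,0],[0,0,0,0],[0,0,0,0],[0,0,0,0]]]' 1 15
```

```text
clock: 12.28
ee_pos: [0.3951, -0.3023, 0.031]
tool_rot: [-0.078, -3.138, -0.002]
ft_force: [0.3, -0.5, 0.7]
gripper_width: 0.0465
finger_force: 0.0
clock: 13.28
ee_pos: [0.396, -0.3013, 0.0321]
tool_rot: [-0.077, -3.14, -0.003]
ft_force: [1.4, 5.6, 1.1]
gripper_width: 0.0196
finger_force: 15.0
```

Now gripped (19.6 mm, 15 N). Lift along the arc.

```bash
python3 -m pendant '[[[-0.03,0,-0.47,0],[-0.05,0,-0.47,0],[-0.08,0,-0.47,0],[-0.1,0,-0.46,0],[-0.13,0,-0.45,0],[-0.17,0,-0.45,0],[-0.19,0,-0.43,0],[0,0,0,0]]]'; python3 -m pendant '[[[-0.22,0,-0.42,0],[-0.25,0,-0.4,0],[-0.27,0,-0.39,0],[-0.29,0,-0.37,0],[-0.32,0,-0.36,0],[-0.34,0,-0.33,0],[-0.36,0,-0.31,0],[-0.38,0,-0.29,0],[-0.39,0,-0.27,0],[0,0,0,0],[0,0,0,0],[0,0,0,0]]]'
```

```text
clock: 13.95
ee_pos: [0.4156, -0.3024, 0.0972]
tool_rot: [0.073, 3.134, -0.0]
ft_force: [6.2, 4.9, -3.1]
gripper_width: 0.0196
finger_force: 15.0
clock: 14.95
ee_pos: [0.4703, -0.305, 0.1572]
tool_rot: [0.076, 3.137, 0.001]
ft_force: [6.9, 1.6, -11.1]
gripper_width: 0.0197
finger_force: 15.0
```

```bash
python3 -m pendant '[[[0,0,0,0],[0,0,0,0],[0,0,0,0],[0,0,0,0],[0,0,0,0],[0,0,0,0],[0,0,0,0],[0,0,-0.5,0],[0,0,-0.5,0],[0,0,-0.5,0],[0,0,-0.5,0],[0,0,0,0],[0,0,0,0]]]' -0.2; python3 -c "
from h import *
snap('side','s5a.png')"; python3 -m pendant '[[[0,0,0,0],[0,0,0,0],[0,0,0,0],[0,0,0,0],[0,0,0,0],[0,0,0,0],[0,0,0,0],[0,0,0,0],[0,0,0,0],[0,0,0,0],[0,0,0,0],[0,0,0,0],[0,0,0,0]]]' >/dev/null;python3 -m pendant '[[[0,0,0,0],[0,0,0,0],[0,0,0,0],[0,0,0,0],[0,0,0,0],[0,0,0,0],[0,0,0,0],[0,0,0,0],[0,0,0,0],[0,0,0,0],[0,0,0,0],[0,0,0,0],[0,0,0,0]]]'; python3 -c "
from h import *
s=snap('side','s5b.png');w=snap('wrist','w5.png')
a=load('s5a')['img'];print(np.abs(a[100:220,320:440].astype(int)-s['img'][100:220,320:440]).max())
o=np.zeros((480,800,3),np.uint8);o[:,:400]=cv2.resize(s['img'][90:210,330:430,::-1],(400,480),interpolation=2);o[:300,400:]=cv2.resize(w['img'][:,:,::-1],(400,300));cv2.imwrite('pics/z5.png',o)"
```

```text
clock: 16.03
ee_pos: [0.4677, -0.3067, 0.2002]
tool_rot: [0.078, 3.139, -0.002]
ft_force: [-0.4, 0.1, -0.5]
gripper_width: 0.0556
finger_force: 0.0
clock: 18.25
ee_pos: [0.4672, -0.3064, 0.1991]
tool_rot: [-0.078, -3.141, 0.0]
ft_force: [0.1, -0.5, -1.4]
gripper_width: 0.0557
finger_force: 0.0
51
```

View pics/z5.png

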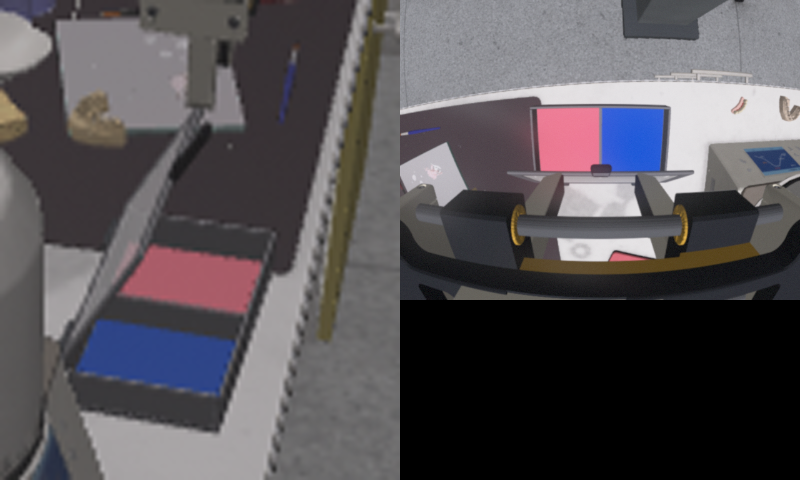

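The lid stands half open by itself, and both bays are empty. Regrip and swing fully open.

```bash
python3 -m pendant '[[[0,0,0.5,0],[0,0,0.5,0],[0,0,0.5,0],[0,0,0.5,0],[0,0,0,0]]]' >/dev/null; python3 -m pendant '[[[0,0,0,0],[0,0,0,0],[0,0,0,0],[0,0,0,0],[0,0,0,0],[0,0,0,0],[0,0,0,0],[0,0,0,0],[0,0,0,0],[0,0,0,0]]]' 1 20;  python3 -m pendant '[[[-0.41,0,-0.24,0],[-0.42,0,-0.22,0],[-0.43,0,-0.19,0],[-0.44,0,-0.16,0],[-0.45,0,-0.14,0],[-0.46,0,-0.1,0],[-0.47,0,-0.08,0],[-0.47,0,-0.05,0],[-0.47,0,-0.02,0],[-0.47,0,0.02,0],[-0.47,0,0.04,0],[-0.47,0,0.07,0],[-0.46,0,0.1,0],[-0.46,0,0.13,0],[-0.44,0,0.16,0],[-0.44,0,0.18,0],[0,0,0,0],[0,0,0,0],[0,0,0,0]]]'
```

```text
clock: 19.6
ee_pos: [0.4674, -0.3049, 0.1593]
tool_rot: [-0.077, -3.141, -0.003]
ft_force: [-0.4, 5.9, 5.4]
gripper_width: 0.0194
finger_force: 20.0
clock: 21.18
ee_pos: [0.611, -0.3122, 0.1676]
tool_rot: [-0.077, -3.138, -0.004]
ft_force: [-0.6, 4.9, -6.6]
gripper_width: 0.0195
finger_force: 20.0
```

```bash
python3 -m pendant '[[[0,0,0,0],[0,0,0,0],[0,0,0,0],[0,0,0,0],[0,0,0,0],[0,0,0,0],[0,0,-0.5,0],[0,0,-0.5,0],[0,0,-0.9,0],[0,0,-0.9,0],[0,0,-0.9,0],[0,0,0,0],[0,0,0,0],[0,0,0,0],[0,0,0,0],[0,0,0,0],[0,0,0,0]]]' -0.2; python3 -m pendant '[[[0.91,0.11,0,0],[0.91,0.11,0,0],[0.91,0.11,0,0],[0.91,0.11,0,0],[0.91,0.11,0,0],[0.91,0.11,0,0],[0.91,0.11,0,0],[0.91,0.11,0,0],[0.91,0.11,0,0],[0.91,0.11,0,0],[0,0,0,0]]]'
python3 -m pendant '[[[0,0.96,0,0],[0,0.96,0,0],[0,0.96,0,0],[0,0.96,0,0],[0,0.96,0,0],[0,0.96,0,0],[0,0.96,0,0],[0,0.96,0,0],[0,0.96,0,0],[0,0.96,0,0],[0,0.96,0,0],[0,0.96,0,0],[0,0.96,0,0],[0,0.96,0,0]]]' >/dev/null
python3 -m pendant '[[[0.12,0.96,0,0],[0.12,0.96,0,0],[0.12,0.96,0,0],[0.12,0.96,0,0],[0.12,0.96,0,0],[0.12,0.96,0,0],[0.12,0.96,0,0],[0.12,0.96,0,0],[0.12,0.96,0,0],[0.12,0.96,0,0],[0.12,0.96,0,0],[0.12,0.96,0,0],[0.12,0.96,0,0],[0,0,0,0],[0,0,0,0],[0,0,0,0]]]'
cat > bl.py <<'E'
from h import *
import sys
for n in sys.argv[1:]:
    s=snap(n,f'{n}_{r.observe()["clock"]:.1f}.png');h=cv2.cvtColor(s['img'],cv2.COLOR_RGB2HSV)
    for c,lo,hi in(('blue',(100,120,60),(125,255,255)),('pink',(165,70,120),(180,255,255))):
        m=cv2.inRange(h,lo,hi);k,l,q,ce=cv2.connectedComponentsWithStats(m)
        for i in range(1,k):
            if q[i,4]>25:
                p=back(s,*ce[i],0.006,n=='wrist')
                if .3<p[0]<1 and abs(p[1])<.7: print(n,c,np.round(ce[i]),q[i,2:],np.round(p,3))
o,M=st()
E
python3 bl.py scene side wrist
```

```text
clock: 22.6
ee_pos: [0.6112, -0.3133, 0.2419]
tool_rot: [-0.078, -3.139, -0.001]
ft_force: [0.6, -0.6, 0.5]
gripper_width: 0.0557
finger_force: 0.0
clock: 23.52
ee_pos: [0.4271, -0.2826, 0.2431]
tool_rot: [-0.083, -3.138, -0.001]
ft_force: [-0.6, -0.5, 0.3]
gripper_width: 0.0557
finger_force: 0.0
clock: 26.02
ee_pos: [0.426, 0.2359, 0.2428]
tool_rot: [-0.08, -3.14, 0.002]
ft_force: [-0.6, -1.1, 0.2]
gripper_width: 0.0559
finger_force: 0.0
scene blue [291. 222.] [ 9  6 31] [0.42  0.257 0.006]
scene blue [326. 359.] [  41   34 1222] [ 0.485 -0.246  0.006]
scene pink [290. 199.] [10  7 61] [0.425 0.357 0.006]
scene pink [423. 342.] [  31   51 1111] [ 0.78  -0.231  0.006]
scene pink [328. 395.] [  42   36 1353] [ 0.48  -0.356  0.006]
side blue [358. 314.] [ 15  13 120] [0.423 0.258 0.006]
side blue [274. 319.] [ 14  11 105] [0.614 0.316 0.006]
side pink [348. 347.] [ 16  15 155] [0.427 0.354 0.006]
wrist blue [337. 198.] [ 29  29 623] [0.422 0.257 0.006]
wrist blue [ 13. 267.] [  32   65 1557] [ 0.491 -0.258  0.006]
wrist blue [380. 339.] [ 13  17 141] [0.612 0.307 0.006]
wrist pink [419. 198.] [ 29  29 650] [0.426 0.354 0.006]
wrist pink [537. 261.] [28  6 42] [0.516 0.53  0.006]
26.1667 [0.426  0.2354 0.2431] 
 [[-0.999  0.052  0.   ]
 [ 0.052  0.999 -0.001]
 [-0.    -0.001 -1.   ]] 0.0558 [-0.2  0.5  0.3]
```

The far blue blank has been knocked to about (0.613,0.31); the others have not moved. Pick the near blue one first.

```bash
python3 -m pendant '[[[0.13,0.53,0.9,0],[0.13,0.53,0.9,0],[0,0,0.9,0],[0,0,0.9,0],[0,0,0.9,0],[0,0,0.9,0],[0,0,0.9,0],[0,0,0.9,0],[0,0,0.9,0],[0,0,0.9,0],[0,0,0.9,0],[0,0,0.5,0],[0,0,0.5,0],[0,0,0.35,0],[0,0,0,0],[0,0,0,0]]]' -0.2; python3 -m pendant '[[[0,0,0,0],[0,0,0,0],[0,0,0,0],[0,0,0,0],[0,0,0,0],[0,0,0,0],[0,0,0,0],[0,0,0,0],[0,0,0,0]]]' 1 15
```

```text
clock: 27.5
ee_pos: [0.4217, 0.2582, 0.0182]
tool_rot: [0.079, 3.14, 0.0]
ft_force: [0.5, 0.6, 0.6]
gripper_width: 0.0559
finger_force: 0.0
clock: 28.25
ee_pos: [0.4214, 0.2582, 0.018]
tool_rot: [-0.078, -3.141, 0.0]
ft_force: [-0.1, 0.5, -0.2]
gripper_width: 0.0022
finger_force: 0.0
```

Same thing: the tips are higher than nominal. Open, go down further until the fingers nearly touch the desk.

```bash
python3 -m pendant '[[[0,0,0,0],[0,0,0,0],[0,0,0,0],[0,0,0,0],[0,0,0,0],[0,0,0,0],[0,0,0,0],[0,0,0,0],[0,0,0.2,0],[0,0,0.2,0],[0,0,0,0],[0,0,0,0]]]' -0.2; python3 -m pendant '[[[0,0,0,0],[0,0,0,0],[0,0,0,0],[0,0,0,0],[0,0,0,0],[0,0,0,0],[0,0,0,0],[0,0,0,0],[0,0,0,0]]]' 1 15
```

```text
clock: 29.25
ee_pos: [0.4211, 0.258, 0.0096]
tool_rot: [-0.078, -3.14, 0.001]
ft_force: [-0.3, 0.4, 0.0]
gripper_width: 0.0561
finger_force: 0.0
clock: 30.0
ee_pos: [0.4214, 0.2582, 0.0101]
tool_rot: [-0.078, -3.141, 0.0]
ft_force: [-0.2, 0.8, -1.2]
gripper_width: 0.0018
finger_force: 0.0
```

```bash
python3 -m pendant '[[[0,0,0,0],[0,0,0,0],[0,0,0,0],[0,0,0,0],[0,0,0,0],[0,0,0,0],[0,0,0,0],[0,0,0,0],[0,0,0.2,0],[0,0,0,0],[0,0,0,0]]]' -0.2|egrep 'ee_pos|ft'; python3 -m pendant '[[[0,0,0.15,0],[0,0,0,0],[0,0,0,0]]]'|egrep 'ee_pos|ft'; python3 bl.py side wrist|grep -v '^ '
```

```text
ee_pos: [0.4211, 0.258, 0.0057]
ft_force: [-0.1, 0.2, -0.1]
ee_pos: [0.4213, 0.2581, 0.0029]
ft_force: [0.1, -0.6, -0.5]
side blue [274. 319.] [ 14  12 104] [0.614 0.317 0.006]
side pink [363. 157.] [12 13 89] [ 0.528 -0.381  0.006]
side pink [348. 347.] [ 16  15 167] [0.427 0.355 0.006]
wrist blue [316. 280.] [  64   61 1848] [0.42  0.257 0.006]
wrist blue [316. 283.] [ 34  31 822] [0.422 0.257 0.006]
wrist pink [485. 277.] [  57   59 1574] [0.425 0.353 0.006]
wrist pink [487. 279.] [ 29  30 658] [0.426 0.355 0.006]
31.2667 [0.4214 0.2581 0.003 ]
```

```bash
python3 -m pendant '[[[0,0,0.1,0],[0,0,0.1,0],[0,0,0,0],[0,0,0,0],[0,0,0,0]]]'|egrep 'ee_pos|ft';  python3 -m pendant '[[[0,0,0,0],[0,0,0,0],[0,0,0,0],[0,0,0,0],[0,0,0,0],[0,0,0,0],[0,0,0,0],[0,0,0,0],[0,0,0,0]]]' 1 15
```

```text
ee_pos: [0.4214, 0.2582, -0.001]
ft_force: [-0.0, 0.1, 0.2]
clock: 32.43
ee_pos: [0.4214, 0.2582, -0.0009]
tool_rot: [0.078, 3.141, 0.0]
ft_force: [-0.6, -0.4, -0.0]
gripper_width: 0.0017
finger_force: 0.0
```

```bash
python3 -m pendant '[[[0,0,0,0],[0,0,0,0],[0,0,0,0],[0,0,0,0],[0,0,0,0],[0,0,0,0],[0,0,0,0],[0,0,0.2,0],[0,0,0,0],[0,0,0,0]]]' -0.2|egrep 'ee_pos|ft'; python3 -m pendant '[[[0,0,0.15,0],[0,0,0,0],[0,0,0,0]]]'|egrep 'ee_pos|ft';python3 -m pendant '[[[0,0,0.1,0],[0,0,0,0],[0,0,0,0]]]'|egrep 'ee_pos|ft'; python3 -c "
from h import *
s=snap('wrist','w6.png');c=s['img'][180:400,160:480,::-1];q=snap('side','s6.png')['img'][270:400,310:430,::-1]
o=np.zeros((440,800,3),np.uint8);o[:330,:480]=cv2.resize(c,(480,330));o[:340,485:799]=cv2.resize(q,(314,340),interpolation=2);cv2.imwrite('pics/z6.png',o)"
```

```text
ee_pos: [0.4211, 0.258, -0.0053]
ft_force: [0.2, -0.4, -0.2]
ee_pos: [0.4212, 0.2581, -0.0082]
ft_force: [-0.0, 0.5, -0.5]
ee_pos: [0.4213, 0.2581, -0.01]
ft_force: [-0.8, 0.9, -0.0]
```

View pics/z6.png

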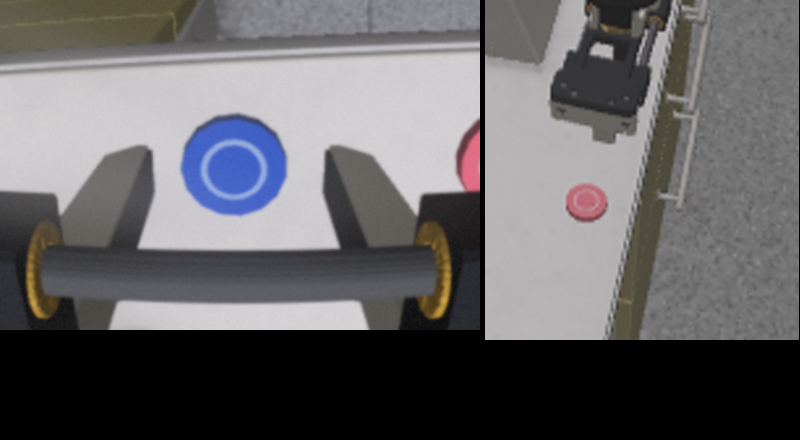

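The disc is centred between the fingers at (232,165) in the crop; the tips are still above the desk. Keep lowering in small steps, watching the force.

```bash
for i in 1; do python3 -m pendant '[[[0,0,0.15,0],[0,0,0,0],[0,0,0,0]]]'|egrep 'ee_pos|ft'; python3 -m pendant '[[[0,0,0.1,0],[0,0,0,0],[0,0,0,0]]]'|egrep 'ee_pos|ft'; python3 -m pendant '[[[0,0,0,0],[0,0,0,0],[0,0,0,0],[0,0,0,0],[0,0,0,0],[0,0,0,0],[0,0,0,0],[0,0,0,0]]]' 1 15 |egrep 'ee_pos|ft|width'; done
```

```text
ee_pos: [0.4213, 0.2581, -0.0131]
ft_force: [0.4, -0.6, 0.0]
ee_pos: [0.4213, 0.2581, -0.0151]
ft_force: [0.3, 0.0, 0.6]
ee_pos: [0.422, 0.2583, -0.0143]
ft_force: [0.8, -0.2, 5.6]
gripper_width: 0.0074
```

```bash
python3 -m pendant '[[[0,0,0,0],[0,0,0,0],[0,0,0,0]]]' |egrep 'ee_pos|ft|width|fing'; python3 -m pendant '[[[0,0,-0.3,0],[0,0,0,0],[0,0,0,0],[0,0,0,0],[0,0,0,0],[0,0,0,0],[0,0,0,0],[0,0,0,0],[0,0,0,0],[0,0,0.5,0],[0,0,0,0],[0,0,0,0]]]' -0.2|egrep 'ee_pos|ft|width|fing'; python3 -m pendant '[[[0,0,0.1,0],[0,0,0,0],[0,0,0,0]]]'|egrep 'ee_pos|ft'; python3 -m pendant '[[[0,0,0.1,0],[0,0,0,0],[0,0,0,0]]]'|egrep 'ee_pos|ft'
```

```text
ee_pos: [0.4221, 0.2585, -0.0142]
ft_force: [-0.8, -0.2, 5.6]
gripper_width: 0.0006
finger_force: 2.6
ee_pos: [0.4208, 0.2578, -0.0197]
ft_force: [0.9, 0.1, -0.3]
gripper_width: 0.0555
finger_force: 0.0
ee_pos: [0.4214, 0.2582, -0.021]
ft_force: [-1.0, 0.5, -0.1]
ee_pos: [0.4216, 0.2583, -0.0213]
ft_force: [-2.5, -1.1, 14.7]
```

The desk is reached at a TCP reading of -0.0205, so the tips sit 20.5 mm above the reading, and not 14 mm below it. This fits the disc's top being met at -0.014. Back off 2 mm and grip.

```bash
python3 -m pendant '[[[0,0,-0.1,0],[0,0,0,0],[0,0,0,0],[0,0,0,0],[0,0,0,0],[0,0,0,0],[0,0,0,0],[0,0,0,0],[0,0,0,0],[0,0,0,0]]]' 1 15; python3 -m pendant '[[[0,0,-0.5,0],[0,0,-0.5,0],[0,0,-1,0],[0,0,-1,0],[0,0,-1,0],[0,0,-1,0],[0,0,-1,0],[0,0,-1,0],[0,0,-1,0],[0,0,-1,0],[0,0,-1,0],[0,0,-1,0],[0,0,-1,0],[0,0,0,0],[0,0,0,0]]]'
```

```text
clock: 37.62
ee_pos: [0.4213, 0.2581, -0.0211]
tool_rot: [-0.078, -3.14, 0.0]
ft_force: [-0.4, -0.4, -0.7]
gripper_width: 0.0353
finger_force: 15.0
clock: 38.87
ee_pos: [0.4216, 0.2583, 0.2205]
tool_rot: [0.078, 3.138, 0.003]
ft_force: [0.0, -0.7, -0.6]
gripper_width: 0.0355
finger_force: 15.0
```

```bash
python3 -m pendant '[[[-0.09,-0.92,0,0],[-0.09,-0.92,0,0],[-0.09,-0.92,0,0],[-0.09,-0.92,0,0],[-0.09,-0.92,0,0],[-0.09,-0.92,0,0],[-0.09,-0.92,0,0],[-0.09,-0.92,0,0],[-0.09,-0.92,0,0],[-0.09,-0.92,0,0],[-0.09,-0.92,0,0],[-0.09,-0.92,0,0],[-0.09,-0.92,0,0],[-0.09,-0.92,0,0]]]'|egrep 'ee_p|wid'; python3 -m pendant '[[[-0.05,-0.91,0,0],[-0.05,-0.91,0,0],[-0.05,-0.91,0,0],[-0.05,-0.91,0,0],[-0.05,-0.91,0,0],[-0.05,-0.91,0,0],[-0.05,-0.91,0,0],[-0.05,-0.91,0,0],[-0.05,-0.91,0,0],[-0.05,-0.91,0,0],[-0.05,-0.91,0,0],[-0.92,-0.62,0,0],[-0.92,-0.62,0,0],[-0.92,-0.62,0,0],[-0.92,-0.62,0,0],[0,0,0,0],[0,0,0,0],[0,0,0,0]]]'; python3 bl.py wrist
```

```text
ee_pos: [0.4324, -0.0013, 0.2179]
gripper_width: 0.0352
clock: 41.53
ee_pos: [0.5045, -0.2532, 0.2179]
tool_rot: [-0.078, -3.137, -0.002]
ft_force: [-0.7, 0.2, -0.7]
gripper_width: 0.0352
finger_force: 15.0
wrist blue [319. 189.] [   98   105 10071] [ 0.485 -0.251  0.006]
wrist blue [ 16. 184.] [ 39  12 123] [ 0.44  -0.669  0.006]
wrist blue [557. 221.] [  92   30 1556] [0.533 0.051 0.006]
wrist blue [319. 297.] [  76   70 2584] [ 0.611 -0.258  0.006]
wrist blue [319. 302.] [  38   34 1032] [ 0.618 -0.258  0.006]
wrist pink [221. 191.] [  92  106 9070] [ 0.48  -0.359  0.006]
wrist pink [330. 401.] [  93   36 2766] [ 0.771 -0.25   0.006]
41.5833 [ 0.5046 -0.2531  0.2183] 
 [[-0.999  0.05  -0.002]
 [ 0.05   0.999  0.001]
 [ 0.002  0.001 -1.   ]] 0.0354 [-0.2 -0.3 -0.7]
```

The bay centres match the fit to within 2 mm. Lower into the blue bay and release.

```bash
python3 -m pendant '[[[0,0,0.95,0],[0,0,0.95,0],[0,0,0.95,0],[0,0,0.95,0],[0,0,0.95,0],[0,0,0.95,0],[0,0,0.95,0],[0,0,0.95,0],[0,0,0.95,0],[0,0,0.95,0],[0,0,0.6,0],[0,0,0.5,0],[0,0,0.4,0],[0,0,0.35,0],[0,0,0,0],[0,0,0,0]]]'; python3 -m pendant '[[[0,0,0,0],[0,0,0,0],[0,0,0,0],[0,0,0,0],[0,0,0,0],[0,0,-0.5,0],[0,0,-0.5,0],[0,0,-1,0],[0,0,-1,0],[0,0,-1,0],[0,0,-1,0],[0,0,-1,0],[0,0,-1,0],[0,0,-1,0],[0,0,-1,0],[0,0,-1,0],[0,0,-1,0],[0,0,0,0],[0,0,0,0]]]' -0.1; python3 bl.py wrist
```

```text
clock: 42.92
ee_pos: [0.5059, -0.254, -0.0078]
tool_rot: [0.078, 3.141, -0.0]
ft_force: [-1.0, -0.4, -0.1]
gripper_width: 0.0351
finger_force: 15.0
clock: 44.5
ee_pos: [0.5063, -0.2544, 0.2139]
tool_rot: [0.078, 3.137, -0.002]
ft_force: [-0.2, -0.3, -1.3]
gripper_width: 0.0514
finger_force: 0.0
wrist blue [321. 187.] [   99   106 10186] [ 0.485 -0.251  0.006]
wrist blue [ 16. 181.] [ 39  12 125] [ 0.44  -0.668  0.006]
wrist blue [560. 220.] [  93   31 1591] [0.533 0.051 0.006]
wrist pink [222. 188.] [  93  106 9229] [ 0.48  -0.359  0.006]
wrist pink [339. 401.] [ 114   36 3229] [ 0.773 -0.24   0.006]
44.55 [ 0.5055 -0.2539  0.2124] 
 [[-0.999  0.05   0.   ]
 [ 0.05   0.999 -0.   ]
 [-0.    -0.    -1.   ]] 0.0513 [-1.2 -0.2 -0.5]
```

```bash
python3 -m pendant '[[[0.92,0.62,0,0],[0.92,0.62,0,0],[0.92,0.62,0,0],[0.92,0.62,0,0],[0.05,0.91,0,0],[0.05,0.91,0,0],[0.05,0.91,0,0],[0.05,0.91,0,0],[0.05,0.91,0,0],[0.05,0.91,0,0],[0.05,0.91,0,0],[0.05,0.91,0,0],[0.05,0.91,0,0],[0.05,0.91,0,0],[0.05,0.91,0,0]]]' -0.2|egrep 'ee_p|wid'; python3 -m pendant '[[[0.07,0.93,0,0],[0.07,0.93,0,0],[0.07,0.93,0,0],[0.07,0.93,0,0],[0.07,0.93,0,0],[0.07,0.93,0,0],[0.07,0.93,0,0],[0.07,0.93,0,0],[0.07,0.93,0,0],[0.07,0.93,0,0],[0.07,0.93,0,0],[0.07,0.93,0,0],[0.07,0.93,0,0],[0.07,0.93,0,0],[0.07,0.93,0,0],[0.07,0.93,0,0],[0.07,0.93,0,0],[0.07,0.93,0,0],[0,0,0,0],[0,0,0,0]]]'; python3 bl.py side wrist
```

```text
ee_pos: [0.4324, 0.0005, 0.2109]
gripper_width: 0.0559
clock: 47.47
ee_pos: [0.4241, 0.3351, 0.2106]
tool_rot: [-0.075, -3.138, 0.004]
ft_force: [-0.5, 0.1, -0.6]
gripper_width: 0.0559
finger_force: 0.0
side blue [382. 180.] [ 11  15 118] [ 0.447 -0.272  0.006]
side blue [274. 319.] [ 14  12 105] [0.614 0.316 0.006]
side pink [388. 162.] [ 15  13 107] [ 0.443 -0.37   0.006]
side pink [348. 347.] [ 16  15 158] [0.427 0.354 0.006]
wrist pink [338. 208.] [ 32  33 774] [0.426 0.355 0.006]
wrist pink [530. 269.] [26  7 33] [0.512 0.596 0.006]
wrist pink [481. 277.] [26  7 45] [0.516 0.526 0.006]
47.5667 [0.4251 0.3334 0.2112] 
 [[-0.999  0.051 -0.001]
 [ 0.051  0.999 -0.003]
 [ 0.001 -0.003 -1.   ]] 0.0557 [-0.5 -1.3  0. ]
```

```bash
python3 -m pendant '[[[0,0.53,0.95,0],[0,0.52,0.95,0],[0,0,0.95,0],[0,0,0.95,0],[0,0,0.95,0],[0,0,0.95,0],[0,0,0.95,0],[0,0,0.95,0],[0,0,0.95,0],[0,0,0.95,0],[0,0,0.95,0],[0,0,0.5,0],[0,0,0.35,0],[0,0,0.2,0],[0,0,0,0],[0,0,0,0]]]'; python3 -m pendant '[[[0,0,0,0],[0,0,0,0],[0,0,0,0],[0,0,0,0],[0,0,0,0],[0,0,0,0],[0,0,0,0],[0,0,0,0]]]' 1 15; python3 -m pendant '[[[0,0,-0.5,0],[0,0,-0.5,0],[0,0,-1,0],[0,0,-1,0],[0,0,-1,0],[0,0,-1,0],[0,0,-1,0],[0,0,-1,0],[0,0,-1,0],[0,0,-1,0],[0,0,-1,0],[0,0,-1,0],[0,0,-1,0],[0,0,0,0],[0,0,0,0]]]'
```

```text
clock: 48.9
ee_pos: [0.4268, 0.3564, -0.0173]
tool_rot: [0.079, 3.14, 0.001]
ft_force: [1.3, -0.0, -0.0]
gripper_width: 0.056
finger_force: 0.0
clock: 49.57
ee_pos: [0.4265, 0.3564, -0.0175]
tool_rot: [0.078, 3.14, 0.001]
ft_force: [-1.1, 0.3, 5.0]
gripper_width: 0.0347
finger_force: 15.0
clock: 50.82
ee_pos: [0.4265, 0.3565, 0.2233]
tool_rot: [0.078, 3.139, 0.003]
ft_force: [0.4, -0.6, -0.7]
gripper_width: 0.0348
finger_force: 15.0
```

```bash
python3 -m pendant '[[[-0.07,-0.94,0,0],[-0.07,-0.94,0,0],[-0.07,-0.94,0,0],[-0.07,-0.94,0,0],[-0.07,-0.94,0,0],[-0.07,-0.94,0,0],[-0.07,-0.94,0,0],[-0.07,-0.94,0,0],[-0.07,-0.94,0,0],[-0.07,-0.94,0,0],[-0.07,-0.94,0,0],[-0.07,-0.94,0,0],[-0.07,-0.94,0,0],[-0.07,-0.94,0,0],[-0.07,-0.94,0,0],[-0.07,-0.94,0,0],[-0.07,-0.94,0,0],[-0.07,-0.94,0,0],[-0.07,-0.94,0,0]]]'|egrep 'ee_p|wid'; python3 -m pendant '[[[-0.05,-0.96,0,0],[-0.05,-0.96,0,0],[-0.05,-0.96,0,0],[-0.05,-0.96,0,0],[-0.05,-0.96,0,0],[-0.05,-0.96,0,0],[-0.05,-0.96,0,0],[-0.05,-0.96,0,0],[-0.05,-0.96,0,0],[-0.05,-0.96,0,0],[-0.05,-0.96,0,0],[-0.05,-0.96,0,0],[-0.05,-0.96,0,0],[-0.43,-0.9,0,0],[-0.43,-0.9,0,0],[-0.43,-0.9,0,0],[-0.43,-0.9,0,0],[-0.43,-0.9,0,0],[-0.43,-0.9,0,0],[0,0,0,0]]]'|egrep 'ee_p|wid'; python3 -m pendant '[[[0,0,0.95,0],[0,0,0.95,0],[0,0,0.95,0],[0,0,0.95,0],[0,0,0.95,0],[0,0,0.95,0],[0,0,0,0],[0,0,0,0]]]'
```

```text
ee_pos: [0.4337, -0.0027, 0.2208]
gripper_width: 0.0348
ee_pos: [0.481, -0.3656, 0.2199]
gripper_width: 0.0348
clock: 54.73
ee_pos: [0.4806, -0.3605, 0.1066]
tool_rot: [-0.077, -3.137, -0.004]
ft_force: [-0.2, -0.1, 0.5]
gripper_width: 0.0352
finger_force: 15.0
```

```bash
python3 -m pendant '[[[0,0,0.95,0],[0,0,0.95,0],[0,0,0.95,0],[0,0,0.95,0],[0,0,0.6,0],[0,0,0.5,0],[0,0,0.5,0],[0,0,0.35,0],[0,0,0,0],[0,0,0,0]]]'; python3 -m pendant '[[[0,0,0,0],[0,0,0,0],[0,0,0,0],[0,0,0,0],[0,0,0,0],[0,0,-0.5,0],[0,0,-0.5,0],[0,0,-1,0],[0,0,-1,0],[0,0,-1,0],[0,0,-1,0],[0,0,-1,0],[0,0,-1,0],[0,0,-1,0],[0,0,-1,0],[0,0,-1,0],[0,0,-1,0],[0,0,0,0],[0,0,0,0]]]' -0.1|egrep 'ee_p|wid'; python3 -m pendant '[[[0.43,0.9,0,0],[0.43,0.9,0,0],[0.43,0.9,0,0],[0.43,0.9,0,0],[0.43,0.9,0,0],[0.43,0.9,0,0],[0.05,0.96,0,0],[0.05,0.96,0,0],[0.05,0.96,0,0],[0.05,0.96,0,0],[0.05,0.96,0,0],[0.05,0.96,0,0],[0.05,0.96,0,0],[0.05,0.96,0,0],[0.05,0.96,0,0],[0.05,0.96,0,0],[0.05,0.96,0,0],[0.05,0.96,0,0],[0.05,0.96,0,0]]]' -0.2|egrep 'ee_p|wid'; python3 -m pendant '[[[0.07,0.94,0,0],[0.07,0.94,0,0],[0.07,0.94,0,0],[0.07,0.94,0,0],[0.07,0.94,0,0],[0.07,0.94,0,0],[0.07,0.94,0,0],[0.07,0.94,0,0],[0.07,0.94,0,0],[0.07,0.94,0,0],[0.07,0.94,0,0],[0.07,0.94,0,0],[0.07,0.94,0,0],[0.07,0.94,0,0],[0.07,0.94,0,0],[0.07,0.94,0,0],[0.07,0.94,0,0],[0.07,0.94,0,0],[0.07,0.94,0,0],[0,0,0,0]]]'; python3 bl.py wrist side scene;python3 -c "
from h import *
print(r.observe()['qpos'])
s=load('scene0');print('pot',back(s,354,174,.03),'jar',back(s,325,155,.05))
b=load('side0')
for n,u,v in(('baseFrontRear',333,286),('baseBackRear',223,274)):print(n,np.round(back(b,u,v,0),3))"
```

```text
clock: 55.57
ee_pos: [0.4819, -0.3624, -0.0068]
tool_rot: [0.078, 3.14, -0.0]
ft_force: [0.0, 0.2, -0.7]
gripper_width: 0.0351
finger_force: 15.0
ee_pos: [0.4822, -0.3627, 0.215]
gripper_width: 0.0506
ee_pos: [0.4338, -0.0009, 0.2121]
gripper_width: 0.0558
clock: 60.4
ee_pos: [0.424, 0.3603, 0.2115]
tool_rot: [-0.069, -3.138, -0.002]
ft_force: [0.2, -0.1, 0.3]
gripper_width: 0.056
finger_force: 0.0
wrist pink [485. 255.] [36 16 51] [0.486 0.556 0.006]
wrist pink [457. 279.] [22  8 44] [0.515 0.522 0.006]
side blue [381. 180.] [ 13  16 148] [ 0.451 -0.27   0.006]
side blue [274. 319.] [ 14  12 106] [0.614 0.317 0.006]
side pink [390. 163.] [10 11 46] [ 0.437 -0.363  0.006]
scene blue [326. 359.] [  41   34 1218] [ 0.485 -0.246  0.006]
scene pink [423. 342.] [  31   51 1108] [ 0.78  -0.231  0.006]
scene pink [328. 395.] [  42   36 1337] [ 0.48  -0.355  0.006]
60.55 [0.426  0.3546 0.2121] 
 [[-0.999  0.05  -0.001]
 [ 0.05   0.999 -0.003]
 [ 0.001 -0.003 -1.   ]] 0.0559 [-0.6  0.9  0.4]
[-0.76371861  0.45109179  0.04420842  1.68303036 -0.02153561  1.01070817
  0.80796413]
pot [0.66086001 0.4226106  0.03      ] jar [0.56615753 0.50831844 0.05      ]
baseFrontRear [0.502 0.179 0.   ]
baseBackRear [0.788 0.202 0.   ]
```

Two blanks are placed. Next the moved blue blank at about (0.614,0.316). The furnace's rear face is at y≈0.19, so there is room.

```bash
python3 -m pendant '[[[-0.97,-0.09,0,0],[-0.97,-0.09,0,0],[-0.97,-0.09,0,0],[-0.97,-0.09,0,0],[-0.97,-0.09,0,0],[-0.97,-0.09,0,0],[-0.97,-0.09,0,0],[-0.97,-0.09,0,0],[-0.97,-0.09,0,0],[0,0,0,0],[0,0,0,0]]]'|egrep 'ee_p|wid'; python3 bl.py wrist; python3 -c "
from h import *
import glob
f=sorted(glob.glob('pics/wrist_60*.png')+glob.glob('pics/wrist_61*.png'))[-1];im=cv2.imread(f);cv2.imwrite('pics/z7.png',im[120:420])"
```

```text
ee_pos: [0.6004, 0.3286, 0.2123]
gripper_width: 0.0557
wrist blue [ 19. 171.] [15  9 50] [ 0.518 -0.072  0.006]
wrist blue [308. 219.] [ 31  31 665] [0.613 0.317 0.006]
wrist pink [484. 123.] [10  9 40] [0.511 0.517 0.006]
61.5167 [0.5993 0.33   0.2126] 
 [[-0.999  0.051 -0.002]
 [ 0.051  0.999 -0.001]
 [ 0.002 -0.001 -1.   ]] 0.056 [-1.  -0.1  0.2]
```

View pics/z7.png

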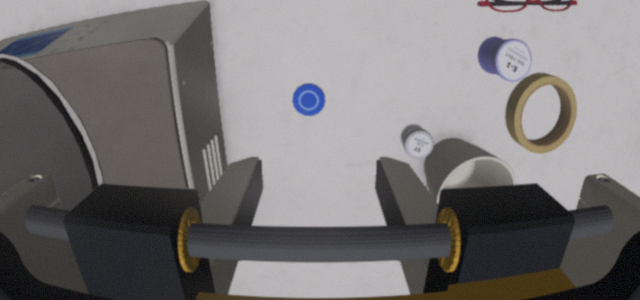

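The disc is at (308,219) in the full frame, which is (0.613,0.317); the mug and pot stand nearby. Checking their distance.

```bash
python3 -c "
from h import *
import glob
s=np.load(sorted(glob.glob('pics/wrist_61*.npz'))[-1]);b=load('side0');a=load('scene0')
print('pot',back(s,417,263,.03,True),'mugrim L,C',back(s,440,300,.09,True),back(s,478,300,.09,True),back(b,210,343,.09),back(a,362,150,.09))"
```

```text
pot [0.6610599  0.43121495 0.03      ] mugrim L,C [0.67803206 0.43963373 0.09      ] [0.6819785  0.47996524 0.09      ] [0.70109355 0.46796542 0.09      ] [0.69627255 0.47847642 0.09      ]
```

```bash
python3 -m pendant '[[[-0.36,-0.31,0.95,0],[-0.36,-0.3,0.95,0],[0,0,0.95,0],[0,0,0.95,0],[0,0,0.95,0],[0,0,0.95,0],[0,0,0.95,0],[0,0,0.95,0],[0,0,0.95,0],[0,0,0.95,0],[0,0,0.95,0],[0,0,0.5,0],[0,0,0.35,0],[0,0,0.25,0],[0,0,0,0],[0,0,0,0]]]'; python3 -m pendant '[[[0,0,0,0],[0,0,0,0],[0,0,0,0],[0,0,0,0],[0,0,0,0],[0,0,0,0],[0,0,0,0],[0,0,0,0]]]' 1 15; python3 -m pendant '[[[0,0,-0.5,0],[0,0,-0.5,0],[0,0,-1,0],[0,0,-1,0],[0,0,-1,0],[0,0,-1,0],[0,0,-1,0],[0,0,-1,0],[0,0,-1,0],[0,0,-1,0],[0,0,-1,0],[0,0,-1,0],[0,0,-1,0],[0,0,0,0],[0,0,0,0]]]'
```

```text
clock: 62.85
ee_pos: [0.614, 0.3189, -0.0171]
tool_rot: [0.078, 3.14, 0.001]
ft_force: [-0.5, -0.1, -0.3]
gripper_width: 0.0557
finger_force: 0.0
clock: 63.52
ee_pos: [0.614, 0.3186, -0.0174]
tool_rot: [0.078, 3.14, 0.0]
ft_force: [-1.7, -0.5, 4.6]
gripper_width: 0.0349
finger_force: 15.0
clock: 64.77
ee_pos: [0.6141, 0.3188, 0.2236]
tool_rot: [0.078, 3.138, 0.003]
ft_force: [0.2, -0.5, -0.5]
gripper_width: 0.0346
finger_force: 15.0
```

```bash
python3 -m pendant '[[[0.89,-0.14,0,0],[0.89,-0.14,0,0],[0.89,-0.14,0,0],[0.89,-0.14,0,0],[0.89,-0.14,0,0],[0.89,-0.14,0,0],[0.89,-0.14,0,0],[0.89,-0.14,0,0],[0.89,-0.14,0,0],[0.89,-0.14,0,0]]]'|egrep 'ee_p|wid'; python3 -m pendant '[[[-0.05,-0.94,0,0],[-0.05,-0.94,0,0],[-0.05,-0.94,0,0],[-0.05,-0.94,0,0],[-0.05,-0.94,0,0],[-0.05,-0.94,0,0],[-0.05,-0.94,0,0],[-0.05,-0.94,0,0],[-0.05,-0.94,0,0],[-0.05,-0.94,0,0],[-0.05,-0.94,0,0],[-0.05,-0.94,0,0],[-0.05,-0.94,0,0],[-0.05,-0.94,0,0],[-0.05,-0.94,0,0],[-0.05,-0.94,0,0]]]'|egrep 'ee_p|wid'; python3 -m pendant '[[[-0.05,-0.91,0,0],[-0.05,-0.91,0,0],[-0.05,-0.91,0,0],[-0.05,-0.91,0,0],[-0.05,-0.91,0,0],[-0.05,-0.91,0,0],[-0.05,-0.91,0,0],[-0.05,-0.91,0,0],[-0.05,-0.91,0,0],[-0.05,-0.91,0,0],[-0.05,-0.91,0,0],[-0.44,-0.88,0,0],[-0.44,-0.88,0,0],[-0.44,-0.88,0,0],[0,0,0,0],[0,0,0,0],[0,0,0,0]]]'
```

```text
ee_pos: [0.4324, 0.2985, 0.2204]
gripper_width: 0.0348
ee_pos: [0.4341, -0.0027, 0.2208]
gripper_width: 0.0351
clock: 68.35
ee_pos: [0.4593, -0.2549, 0.221]
tool_rot: [-0.077, -3.138, -0.003]
ft_force: [0.4, 0.2, -0.8]
gripper_width: 0.0352
finger_force: 15.0
```

```bash
python3 -m pendant '[[[0,0,0.95,0],[0,0,0.95,0],[0,0,0.95,0],[0,0,0.95,0],[0,0,0.95,0],[0,0,0.95,0],[0,0,0.95,0],[0,0,0.95,0],[0,0,0.95,0],[0,0,0.95,0],[0,0,0.6,0],[0,0,0.5,0],[0,0,0.5,0],[0,0,0.35,0],[0,0,0,0],[0,0,0,0]]]'|egrep 'ee_p|ft'; python3 -m pendant '[[[0,0,0,0],[0,0,0,0],[0,0,0,0],[0,0,0,0],[0,0,0,0],[0,0,-0.5,0],[0,0,-0.5,0],[0,0,-1,0],[0,0,-1,0],[0,0,-1,0],[0,0,-1,0],[0,0,-1,0],[0,0,-1,0],[0,0,-1,0],[0,0,-1,0],[0,0,-1,0],[0,0,-1,0],[0,0,0,0],[0,0,0,0]]]' -0.1|egrep 'ee_p|ft'; python3 bl.py side | grep side; python3 -c "
from h import *
w=snap('wrist','w8.png')['img'];a=snap('side','s8.png')['img'];q=snap('scene','c8.png')['img']
o=np.zeros((600,800,3),np.uint8);o[:300,:400]=cv2.resize(w[:,:,::-1],(400,300));o[300:,:400]=cv2.resize(q[330:420,280:400,::-1],(400,300),interpolation=2);o[:300,400:]=cv2.resize(a[:,:,::-1],(400,300));o[300:,400:]=cv2.resize(a[120:210,320:440,::-1],(400,300),interpolation=2);cv2.imwrite('pics/z8.png',o)"
```

```text
ee_pos: [0.4603, -0.2562, -0.0069]
ft_force: [0.0, -0.4, 1.1]
ee_pos: [0.4606, -0.2567, 0.2147]
ft_force: [0.3, -0.2, -0.0]
side blue [369. 179.] [ 40  19 485] [ 0.489 -0.27   0.006]
side pink [376. 159.] [ 37  17 437] [ 0.483 -0.378  0.006]
```

View pics/z8.png

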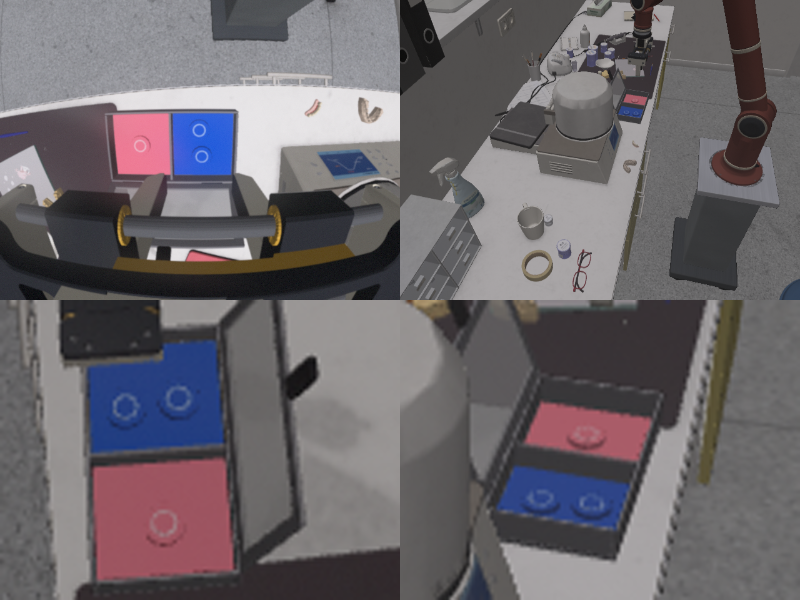

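All three blanks lie in their bays (in the wrist view, pink at (140,146) and blue at (199,130) and (202,156)), and the lid stands open. Now grip the tab again and shut the lid.

```bash
python3 -m pendant '[[[0,0,-0.8,0],[0,0,-0.8,0],[-0.96,-0.3,0,0],[-0.96,-0.3,0,0],[-0.96,-0.3,0,0],[-0.96,-0.3,0,0],[-0.96,-0.3,0,0],[-0.96,-0.3,0,0],[-0.96,-0.3,0,0],[-0.96,-0.3,0,0],[0,0,0,0],[0,0,0,0]]]' -0.1|egrep 'ee_p|ft'; python3 -m pendant '[[[0,0,0.8,0],[0,0,0.8,0],[0,0,0.8,0],[0,0,0.8,0],[0,0,0.8,0],[0,0,0,0],[0,0,0,0],[0,0,0,0]]]'|egrep 'ee_p|ft';  python3 -m pendant '[[[0,0,0,0],[0,0,0,0]]]'
```

```text
ee_pos: [0.6108, -0.3116, 0.2428]
ft_force: [-0.5, 0.3, -0.7]
ee_pos: [0.6112, -0.3122, 0.1662]
ft_force: [-0.1, 0.1, 0.6]
clock: 73.3
ee_pos: [0.6117, -0.3124, 0.1665]
tool_rot: [0.078, 3.139, -0.002]
ft_force: [-1.1, -0.4, -0.4]
gripper_width: 0.0512
finger_force: 0.0
```

```bash
python3 -m pendant '[[[0,0,0.3,0],[0,0,0.3,0],[0,0,0.3,0],[0,0,0,0],[0,0,0,0]]]'|egrep 'ee_p|ft'; python3 -m pendant '[[[0,0,0,0],[0,0,0,0],[0,0,0,0],[0,0,0,0],[0,0,0,0],[0,0,0,0],[0,0,0,0],[0,0,0,0],[0,0,0,0]]]' 1 20; python3 -m pendant '[[[0.36,0,-0.15,0],[0.37,0,-0.14,0],[0.38,0,-0.11,0],[0.38,0,-0.1,0],[0.39,0,-0.08,0],[0.39,0,-0.06,0],[0.39,0,-0.04,0],[0.39,0,-0.02,0],[0.39,0,0,0],[0.39,0,0.02,0],[0.39,0,0.04,0],[0.39,0,0.06,0],[0.38,0,0.08,0],[0.38,0,0.1,0],[0.37,0,0.12,0],[0.37,0,0.13,0],[0.36,0,0.15,0],[0.36,0,0.17,0],[0.34,0,0.19,0],[0.34,0,0.2,0]]]'
```

```text
ee_pos: [0.6108, -0.3117, 0.1461]
ft_force: [-0.2, -0.7, -0.5]
clock: 74.47
ee_pos: [0.6114, -0.3121, 0.1472]
tool_rot: [0.078, 3.14, -0.001]
ft_force: [0.4, -0.5, 1.3]
gripper_width: 0.0197
finger_force: 20.0
clock: 76.13
ee_pos: [0.4597, -0.3044, 0.1366]
tool_rot: [-0.079, -3.14, -0.001]
ft_force: [0.6, -0.3, 4.9]
gripper_width: 0.0194
finger_force: 20.0
```

```bash
python3 -m pendant '[[[0.32,0,0.22,0],[0.31,0,0.23,0],[0.3,0,0.25,0],[0.29,0,0.27,0],[0.27,0,0.28,0],[0.26,0,0.3,0],[0.24,0,0.31,0],[0.23,0,0.32,0],[0.21,0,0.33,0],[0.2,0,0.34,0],[0.18,0,0.35,0],[0.16,0,0.36,0],[0.14,0,0.36,0],[0.13,0,0.37,0],[0.1,0,0.38,0],[0.09,0,0.38,0],[0.07,0,0.38,0],[0.05,0,0.38,0],[0,0,0,0]]]'; python3 -m pendant '[[[0.02,0,0.2,0],[0.01,0,0.2,0],[0.01,0,0.2,0],[0,0,0.2,0],[0,0,0.1,0],[0,0,0,0],[0,0,0,0]]]'
```

```text
clock: 77.72
ee_pos: [0.387, -0.3006, 0.0177]
tool_rot: [-0.08, -3.135, -0.003]
ft_force: [-5.4, -2.5, -0.7]
gripper_width: 0.0196
finger_force: 20.0
clock: 78.3
ee_pos: [0.3864, -0.3006, 0.0008]
tool_rot: [-0.08, -3.135, -0.002]
ft_force: [-5.5, -2.9, -2.3]
gripper_width: 0.0197
finger_force: 20.0
```

```bash
for i in 1; do python3 -m pendant '[[[0,0,0.15,0],[0,0,0,0],[0,0,0,0]]]'|egrep 'ee_p|ft'; python3 -m pendant '[[[0,0,0.15,0],[0,0,0,0],[0,0,0,0]]]'|egrep 'ee_p|ft'; python3 -c "
from h import *
q=snap('side','s9.png')['img'][110:210,330:430,::-1];cv2.imwrite('pics/z9.png',cv2.resize(q,(500,500),interpolation=2))"; done
```

```text
ee_pos: [0.3865, -0.3007, -0.0019]
ft_force: [-5.4, -2.1, 1.4]
ee_pos: [0.387, -0.3007, -0.0032]
ft_force: [-6.9, -0.1, 14.8]
```

View pics/z9.png

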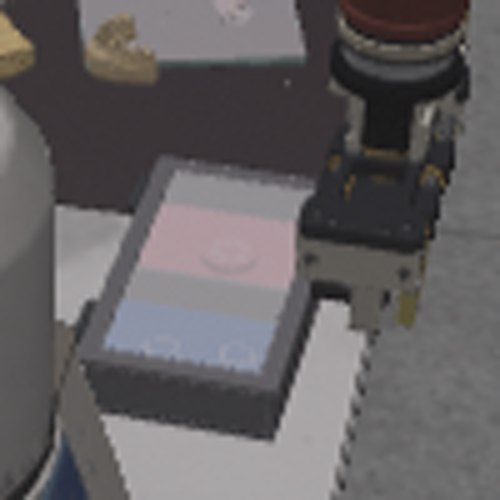

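The lid is flush on the rim, with 15 N of upward reaction and no gap. Release, go straight up, check the lid against the first fit, then hand in.

```bash
python3 -m pendant '[[[0,0,0,0],[0,0,0,0],[0,0,0,0],[0,0,0,0],[0,0,0,0],[0,0,0,0],[0,0,0,0],[0,0,0,0],[0,0,-0.4,0],[0,0,-0.4,0],[0,0,-0.6,0],[0,0,-0.8,0],[0,0,-0.8,0],[0,0,-0.8,0],[0,0,-0.8,0],[0,0,-0.8,0],[0,0,0,0],[0,0,0,0],[0,0,0,0],[0,0,0,0]]]' -0.2; python3 -c "
from h import *
s=snap('wrist','w10.png');q=snap('side','s10.png')
o=np.zeros((500,800,3),np.uint8);o[:400,:400]=cv2.resize(q['img'][110:210,330:430,::-1],(400,400),interpolation=2);o[:375,400:]=cv2.resize(s['img'][150:400,170:437,::-1],(400,375));cv2.imwrite('pics/z10.png',o)"
```

```text
clock: 80.52
ee_pos: [0.3889, -0.3004, 0.1029]
tool_rot: [-0.078, -3.139, -0.002]
ft_force: [-0.5, 0.3, -0.2]
gripper_width: 0.056
finger_force: 0.0
```

View pics/z10.png

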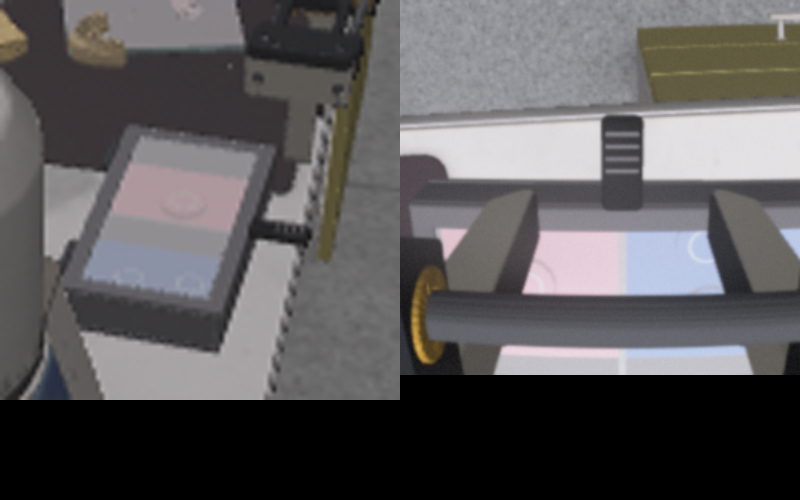

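The lid is shut with no coloured gap left, the blanks show through it, and the gripper is clear of everything.

```bash
python3 -c "
from plant import r
print(r.finish_job())"
```

```text
the job is handed in; nothing more can be done
None
```

Job handed in, with no verdict returned: the lid held at half way for over 2 s and was then opened fully, the three blanks I found (two blue, one pink) are in their own bays, and the lid was shut gently at about 80 s on the robot's clock.

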